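# Unclamp the shaken sample tubes and set them in the transport tray

## Task

The red-capped sample tubes have been shaken: slide the shaker's clamp jaw all the way open by its green paddle, then lift the red-capped tube carrier straight up out of the shaker by its white handle. Keep it upright and set it down gently in the red tray, square with the tray and flat on its floor, and let go. Leave the jaw open and do not disturb the yellow-capped carrier in the yellow tray.

Things in the scene. Friction and masses are not known exactly. Their poses are not given: they have to be found in the camera images.
- shaker: White tube shaker, fixed to the table, 140 mm (its x) by 275 mm (its y), with a flat aluminium bed 50 mm above the table. Origin at table height under the middle of the seat where the red-capped carrier stands. A fixed dark steel jaw, 28 mm high above the bed, stands at the seat's -y end (its face at y = -52 mm); the sliding jaw is at the +y end and opens along +y. Place and yaw vary.
- jaw (a joint): Opening of the sliding jaw in m: near 0 (0 to 0.003) at the start, 0.045 fully open against its stop. It slides along the shaker's +y with about 4 N of friction and stays where it is left. The dark steel jaw is 26 mm high above the bed; while shut, its lip reaches up to 10 mm over the foot of the carrier at 65.5 to 71.5 mm above the table and holds it down; the lip is clear of the foot above 0.012.
- jaw_paddle (a point): Point to grip on the jaw's green upright paddle, on its centre line, 135 mm above the table and 15 mm below the paddle's top. The paddle is 14 mm thick (shaker y) by 30 mm wide (shaker x), starts 10 mm above the bed, and stands 107 mm to +y of the seat's centre when the jaw is at 0. Axes as the shaker's. Moves with the jaw.
- red_carrier_center (a point): Centre of the red-capped tube carrier, 58 mm above its underside (the whole is 117 mm high, about 0.2 to 0.42 kg). Foot 80 mm (x) by 100 mm (y), 12 mm thick; above it a narrower foam block with two rows of three short tubes whose red caps reach 70 mm above the underside; between the rows a white upright handle blade, 12 mm thick (y) by 40 mm wide (x), rises to 117 mm. z up; in the shaker its axes are parallel to the shaker's. It is symmetric under a half turn.
- red_carrier_handle (a point): Point on the vertical centre line of the red-capped carrier's white handle blade, 100 mm above the carrier's underside (17 mm below the blade's top). Axes as the carrier's.
- red_tray_in (a point): Centre of the inner floor of the red tray, 5 mm above the table; the tray is fixed. Axes: x along the tray's short side, y along its long side. Inside 110 mm (x) by 130 mm (y), walls 5 mm thick, 18 mm high over the table. Tray places (red and yellow may be swapped) and yaw vary.
- yellow_carrier_center (a point): Centre, 58 mm above its underside, of a second carrier of the same shape and size but with yellow caps, standing in the yellow tray (same size as the red tray). To be left alone.
Not all that is in view belongs to the job. What is shaped like the part that bears red_carrier_center but purple is not meant.

How it is judged:
By the outcome, as a careful person would: the job done as asked, in the order asked, and still so for the second after the job is handed in, with the robot touching nothing.
It also fails if it takes over 51 s, if anything falls off the work surface, if the arm or the gripper's body presses on something with over 40 N, if the wrist force passes 120 N, or if a joint passes its speed limit or range.

## Robot

A 6-joint arm with a two-finger parallel gripper is mounted at the origin on the work surface. World frame = base frame: x ahead of the robot, y to its left, z up, the work surface at z = 0. Lengths are in m, angles in degrees, forces in N, time in s.
With the tool pointing down it reaches from about 0.375 to 0.9 m from the base axis. Payload 3.1 kg.
Tool frame: the origin (TCP) lies midway between the tips of the shut fingers; the grasp point (between the pads) lies 19 mm behind it; z points along the fingers, y is the direction in which the jaws open and shut (so a half turn about z gives the same grasp; the last joint's range is limited). The gripper opens to 87 mm and grips with 3 to 60 N. Pads are 19 mm wide; open, the fingers measure 117 mm over their backs; the gripper's body (75 mm by 190 mm) begins 51 mm behind the grasp point.
Start: joints at [64.257, 30.224, 82.088, -0, 67.689, -10.227], TCP at [0.167, 0.602, 0.223] pointing down, gripper open.
Joint ranges: [-176.69, 176.69], [-43.24, 126.21], [12.49, 139.97], [-82, 262], [0, 151.66], [-163.58, 163.58]. Speed limits (degrees/s): [159.86, 159.86, 180, 180, 180, 180].

## Interface

Orientations are given as a 3x3 rotation matrix whose columns are the frame's x, y, z axes.
In Python, from rig import status, vision, bot, models gives the robot as it stands.
- The arm moves only by the tool send_rows, never from a script. Its argument "moves" is a list of rows, each a list of 7 numbers: the shift along the tool's x, y, z in units of 25 mm (1.0 is 25 mm), then the turn, a rotation vector about the tool's x, y, z in units of 10 degrees (1.0 is 10 degrees), then the closure, from -1 (fully open) to 1 (shut), so that 0 is half open. In form: [[dx, dy, dz, rx, ry, rz, hand], ...]. A call has 1 to 12 rows; each row shifts and turns the commanded pose from where the row before left it, along the tool's axes as they then stand; what a row does not reach is not made up. A row lasts 1/8 s, in which the tool goes at most 62.5 mm and 10.7 degrees, less where a joint would pass 70% of its speed; a pose out of reach is approached as far as the arm can. A call is refused whole if a number of a shift passes 1 or a number of a turn 1, either way. A call with a gripper value outside its range is refused whole. The fingers move at their own pace and stop on an object; the grip force is fixed at half the most. Time passes only in rows, so rows that do not move let the fingers close. It gives the time, the measured TCP pose, the force and the opening at its end, in the units of the state.
- status.read_state(): the state, without advancing time (a new reading comes with each control period).
- vision.capture(name): name is "scene" or "side" or "wrist"; returns a dict with "img" (400x640x3 uint8, red, green, blue), "depth" (400x640 float32, m along the optical axis (not along the pixel's ray), 0 where there is no reading), "fx", "fy", "cx", "cy" (pixels), "pose" (4x4, takes a point from camera to world coordinates); the wrist camera has in their place "hand_eye" (4x4, takes a point from camera to tool coordinates, whose origin is the TCP and whose axes are the flange's). Camera axes: x right, y up, looking along -z (the intrinsics and any distortion apply to the point x, -y, -z); pixel columns grow to the right and rows downward; lengths in m; the calibration is good to about 2 mm. A picture is of the moment at which its call begins: read the wrist's pose just before it.
- bot.hand_in(): hands the job in, once; it reports no verdict.
Trained networks look in the newest picture that a camera, given by its name, has taken for a name from the list of things; names that differ only in an ending like _2 or _b are one class to them, and where a whole thing is asked for, a point or a joint stands for the part that bears it (a point fixed in the world has none). Each returns a list of dicts, best first, with "confidence" (0 to 1); they miss things now and then, are a little off and sometimes report something else, mostly with a low value. They report only what shows in the picture. A call takes as long as a camera call. They do not tell look-alikes from the thing itself.
- models.masks_of(camera, name): "mask" (400x640 bool, what is visible of it) and "extent" ([left, top, right, bottom] in pixels, round what is visible of it).
- models.landmark_of(camera, name): "point" ([column, row] in pixels: a listed point, or the origin of a listed thing).
The state is a dict: "time_s": time; "joint_positions": joint angles; "qvel": joint speeds; "tau": joint torques, N m; "position": TCP position; "tcp_rot": TCP orientation; "force": force on the tool from outside, world axes, zero at the start; "moment": the same for the moment, N m; "opening": opening from 0.0 (shut) to 1.0 (fully open).
Only numpy, scipy, OpenCV 4.12 (cv2) and the standard library are available. Lean on these libraries where they do the work, as an engineer would, in place of code of your own. Each camera call takes 0.05 s, during which the arm holds its last target.

## Working session

There is one attempt and no reset: what is moved stays moved. The work goes in short steps, Python scripts to look and compute and a tool call to move; the robot and the scene stay as the last step left them, time stands still between calls to the robot, and variables do not carry over. Pictures are saved under pics/ and viewed, and the job is handed in when it is done.

Besides the shell and the picture viewer there is one more tool, called as name(argument=value, ...) on one line, values as JSON. send_rows: Moves the arm, as the interface text tells. Its arguments: {"type":"object","properties":{"moves":{"type":"array"}},"required":["moves"]}

```bash
ls; mkdir -p pics
cat > h.py <<'E'
import numpy as np, cv2
from rig import status, vision, bot, models
def save(c,n): cv2.imwrite(f'pics/{n}.png',cv2.cvtColor(c['img'],cv2.COLOR_RGB2BGR))
def campose(c,st=None):
    if 'pose' in c: return np.array(c['pose'])
    T=np.eye(4);T[:3,:3]=np.array(st['tcp_rot']);T[:3,3]=st['position'];return T@np.array(c['hand_eye'])
def ray(c,P,u,v):
    d=np.array([(u-c['cx'])/c['fx'],-(v-c['cy'])/c['fy'],-1.]);return P[:3,3],P[:3,:3]@d
def atz(c,P,u,v,z):
    o,d=ray(c,P,u,v);return o+d*(z-o[2])/d[2]
def cloud(c,P):
    v,u=np.mgrid[:400,:640];D=c['depth'];
    X=np.stack([(u-c['cx'])/c['fx']*D,-(v-c['cy'])/c['fy']*D,-D],-1)
    W=X@P[:3,:3].T+P[:3,3];W[D<=0]=np.nan;return W
E
python3 - <<'E'
from h import *
st=status.read_state();print({k:st[k] for k in('time_s','position','tcp_rot','opening','force')})
for n in('scene','side','wrist'):
    c=vision.capture(n);save(c,n+'0');P=campose(c,st);print(n,{k:c[k] for k in c if k not in('img','depth','pose','hand_eye')},P.round(3).tolist())
    for k in('shaker','jaw_paddle','red_carrier_handle','red_carrier_center','red_tray_in','yellow_carrier_center'):
        for r in models.landmark_of(n,k)[:3]:
            u,v=r['point'];z={'shaker':0,'jaw_paddle':.135,'red_carrier_handle':.15,'red_carrier_center':.108,'red_tray_in':.005,'yellow_carrier_center':.063}[k]
            print(k,round(r['confidence'],2),np.round(r['point'],1),atz(c,P,u,v,z).round(3))
E
```

```text
pics
{'time_s': 0.0, 'position': array([0.16682506, 0.60154701, 0.22155876]), 'tcp_rot': array([[-9.63564621e-01,  2.67473995e-01, -9.40159913e-04],
       [ 2.67475390e-01,  9.63562617e-01, -1.99978462e-03],
       [ 3.71012565e-04, -2.17839135e-03, -9.99997558e-01]]), 'opening': 1.000509923137589, 'force': array([-1.01386474,  0.21058405,  0.59396525])}
scene {'fx': 386.7660474534891, 'fy': 386.7660474534891, 'cx': 320.76708918452215, 'cy': 203.15046429576532} [[-0.179, -0.689, 0.702, 1.149], [0.984, -0.11, 0.142, 0.097], [-0.021, 0.716, 0.698, 0.683], [0.0, 0.0, 0.0, 1.0]]
shaker 0.69 [382.9 219.1] [0.491 0.116 0.   ]
jaw_paddle 0.93 [440.3 185. ] [0.503 0.225 0.135]
red_carrier_handle 0.81 [392.5 172.5] [0.495 0.123 0.15 ]
red_carrier_handle 0.79 [364.8 259.5] [0.736 0.087 0.15 ]
red_carrier_center 0.82 [389.6 188.7] [0.501 0.121 0.108]
red_carrier_center 0.81 [366.2 272.5] [0.732 0.092 0.108]
red_tray_in 0.83 [233.3 247. ] [ 0.637 -0.212  0.005]
yellow_carrier_center 0.8 [265.8 171.9] [ 0.435 -0.187  0.063]
side {'fx': 415.3366987665015, 'fy': 415.3366987665015, 'cx': 320.17946646246446, 'cy': 197.18364031272924} [[-0.932, 0.233, -0.276, 0.332], [-0.361, -0.561, 0.745, 0.596], [0.018, 0.794, 0.607, 0.578], [0.0, 0.0, 0.0, 1.0]]
shaker 0.73 [320.  279.8] [0.506 0.118 0.   ]
jaw_paddle 0.74 [301.2 274.1] [0.494 0.23  0.135]
red_carrier_handle 0.58 [325.9 214.1] [0.502 0.109 0.15 ]
red_carrier_handle 0.56 [232.3 202.7] [0.656 0.141 0.15 ]
red_carrier_center 0.85 [323.6 236.5] [0.502 0.118 0.108]
red_carrier_center 0.67 [230.4 221.6] [0.664 0.143 0.108]
red_tray_in 0.67 [323.3 166.4] [ 0.632 -0.229  0.005]
yellow_carrier_center 0.92 [395.2 172.3] [ 0.445 -0.185  0.063]
wrist {'fx': 356.13138874519876, 'fy': 356.13138874519876, 'cx': 325.12656448413037, 'cy': 202.9859867954092} [[0.267, -0.926, -0.269, 0.093], [0.964, 0.256, 0.076, 0.622], [-0.002, -0.279, 0.96, 0.383], [0.0, 0.0, 0.0, 1.0]]
```

View pics/scene0.png

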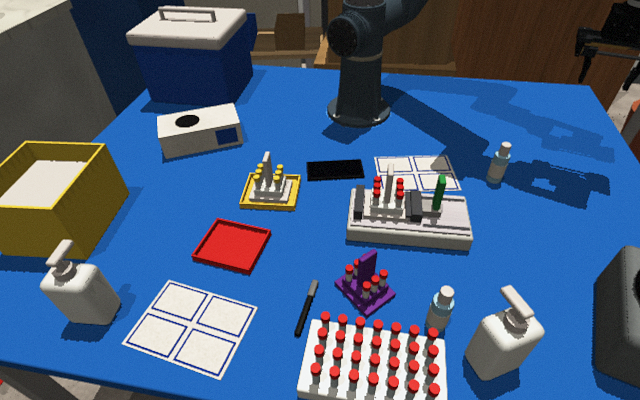

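View pics/side0.png

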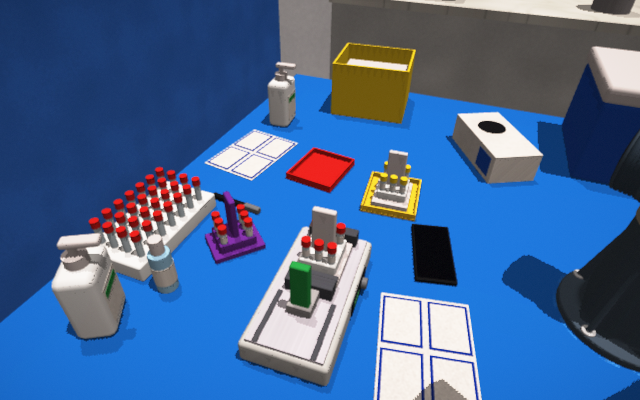

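The scene camera shows the shaker with the red carrier at about (390,190), the green paddle at (440,190), the red tray at (232,246), and the yellow carrier at (268,180). The purple decoy is at (365,280). Next I'll get accurate positions and yaw from depth.

```bash
cat > m.py <<'E'
from h import *
def rect(p):
    (c,s,a)=cv2.minAreaRect((p*1000).astype(np.float32)); 
    b=cv2.boxPoints((c,s,a)); e=b[1]-b[0];f=b[2]-b[1]
    l=e if np.linalg.norm(e)>np.linalg.norm(f) else f
    return np.round(c,1),np.round(s,1),'long-axis yaw',round(np.degrees(np.arctan2(l[1],l[0]))%180,2)
if __name__=='__main__':
  for n in('scene','side'):
    c=vision.capture(n);W=cloud(c,campose(c))
    for k,cond in (('shaker',(0.035,.056)),('red_tray_in',None),('jaw_paddle',(.07,.2)),('red_carrier_center',(.136,.2)),('yellow_carrier_center',(.09,.2))):
        if k=='red_tray_in':
            I=c['img'].astype(int);m=(I[...,0]>120)&(I[...,1]<60)&(I[...,2]<60)&(W[...,2]<.03)
            nn,l,s,_=cv2.connectedComponentsWithStats(m.astype(np.uint8));m=l==1+s[1:,4].argmax();lo,hi=-.01,.03
            ms=[m]
        else: ms=[r['mask'] for r in models.masks_of(n,k)[:2]];lo,hi=cond
        for m in ms:
            p=W[m];p=p[np.isfinite(p).all(1)];q=p[(p[:,2]>lo)&(p[:,2]<hi)]
            if len(q)<10: print(n,k,len(q));continue
            print(n,k,len(q),'z',np.percentile(p[:,2],[1,50,99]).round(3),'mean',q.mean(0).round(4),*rect(q[:,:2]))
            if k=='jaw_paddle' or k.startswith('red_carrier'):
                t=q[q[:,2]>np.percentile(q[:,2],97)-.004];print('   top',t.mean(0).round(4),*rect(t[:,:2]))
E
python3 m.py
```

```text
scene shaker 3047 z [-0.002  0.047  0.146] mean [0.5303 0.1956 0.0459] [501.1 169.1] [141.6 274.2] long-axis yaw 92.78
scene red_tray_in 2198 z [0.    0.003 0.018] mean [ 0.6317 -0.217   0.0049] [ 632.2 -215.7] [138.2 121.3] long-axis yaw 83.01
scene red_carrier_center 0
scene red_carrier_center 130 z [0.048 0.08  0.165] mean [0.5109 0.117  0.1577] [504.7 117. ] [38.5 12. ] long-axis yaw 2.88
   top [0.5049 0.117  0.1646] [504.3 117.6] [37.3 10.7] long-axis yaw 3.11
scene yellow_carrier_center 132 z [-0.003  0.035  0.12 ] mean [ 0.4501 -0.1759  0.1099] [ 444.5 -177.5] [41.2 12.2] long-axis yaw 3.62
side shaker 7817 z [0.009 0.049 0.148] mean [0.487  0.2289 0.0474] [498.2 172.1] [142.3 276.5] long-axis yaw 92.22
side shaker 63 z [0.054 0.076 0.15 ] mean [0.4895 0.2209 0.0543] [496.8 217.8] [74.7 45.8] long-axis yaw 3.59
side red_tray_in 1383 z [0.001 0.004 0.017] mean [ 0.6333 -0.2164  0.0056] [ 631.6 -213.3] [140.9 120.8] long-axis yaw 81.98
side jaw_paddle 1381 z [0.049 0.076 0.15 ] mean [0.4905 0.2159 0.1016] [499.3 199.6] [83.8 81.3] long-axis yaw 86.44
   top [0.4956 0.2294 0.1485] [495.9 228. ] [28.9 13.9] long-axis yaw 2.69
side jaw_paddle 2164 z [0.05  0.101 0.166] mean [0.4964 0.1314 0.111 ] [499.9 143.8] [ 63.6 160.8] long-axis yaw 92.75
   top [0.5011 0.1208 0.1649] [501.4 119.5] [39.2 13.1] long-axis yaw 0.3
side red_carrier_center 0
side yellow_carrier_center 273 z [-0.001  0.043  0.12 ] mean [ 0.4425 -0.1721  0.1077] [ 443.2 -176.1] [40.1 15.3] long-axis yaw 3.8
```

```bash
cat > go.py <<'E'
import sys
from h import *
st=status.read_state();R=np.array(st['tcp_rot']);p=np.array(st['position'])
t=np.array([float(a) for a in sys.argv[1:4]]);yaw=float(sys.argv[4])
cur=np.degrees(np.arctan2(R[1,1],R[0,1]))
print('t',st['time_s'],'pos',p.round(4),'yaw_y',cur.round(2),'tilt z',R[:,2].round(4),'F',np.round(st['force'],1),'open',round(st['opening'],3))
print('units now',(R.T@(t-p)/.025).round(3))
a=np.radians(yaw);y=np.array([np.cos(a),np.sin(a),0]);z=np.array([0,0,-1.]);x=np.cross(y,z);Rt=np.stack([x,y,z],1)
from scipy.spatial.transform import Rotation as Ro
print('rot units',(Ro.from_matrix(R.T@Rt).as_rotvec(degrees=True)/10).round(3),'units if rotated first',(Rt.T@(t-p)/.025).round(3))
E
python3 go.py .497 .227 .20 92.7
```

```text
t 1.55 pos [0.1672 0.6022 0.2225] yaw_y 74.48 tilt z [-0. -0. -1.] F [-0.1 -0.7 -0.1] open 0.999
units now [-16.728 -10.932   0.902]
rot units [-0.    -0.    -1.822] units if rotated first [-12.472 -15.614   0.902]
```

send_rows(moves=[[0,0,0,0,0,-0.91,-1],[0,0,0,0,0,-0.91,-1],[-0.8,-1,0,0,0,0,-1],[-0.8,-1,0,0,0,0,-1],[-0.8,-1,0,0,0,0,-1],[-0.8,-1,0,0,0,0,-1],[-0.8,-1,0,0,0,0,-1],[-0.8,-1,0,0,0,0,-1],[-0.8,-1,0,0,0,0,-1],[-0.8,-1,0,0,0,0,-1],[-0.8,-1,0,0,0,0,-1],[-0.8,-1,0,0,0,0,-1]])

```text
time_s: 3.05
position: [0.3794, 0.3611, 0.2227]
tcp_rot: [[-0.999, -0.047, 0.001], [-0.047, 0.999, 0.0], [-0.001, 0.0, -1.0]]
force: [0.6, -0.3, 0.2]
opening: 1.003
```

send_rows(moves=[[-0.8,-1,0,0,0,0,-0.4],[-0.8,-1,0,0,0,0,-0.4],[-0.8,-1,0,0,0,0,-0.4],[-0.8,-1,0,0,0,0,-0.4],[-0.8,-1,0,0,0,0,-0.4],[-0.5,-0.6,0,0,0,0,-0.4],[0,0,0,0,0,0,-0.4]])

```text
time_s: 3.92
position: [0.4983, 0.2267, 0.2225]
tcp_rot: [[-0.999, -0.045, 0.0], [-0.045, 0.999, 0.0], [-0.0, 0.0, -1.0]]
force: [-0.1, 0.6, -0.2]
opening: 0.704
```

```bash
python3 go.py .497 .227 .119 92.7
python3 - <<'E'
from h import *
from m import rect
st=status.read_state();c=vision.capture('wrist');save(c,'w1');P=campose(c,st);W=cloud(c,P)
for k,z in(('jaw_paddle',.135),('red_carrier_handle',.15)):
    for r in models.landmark_of('wrist',k)[:3]: print(k,r['confidence'],r['point'],atz(c,P,*r['point'],z).round(4))
I=c['img'].astype(int)
g=(I[...,1]>I[...,0]*1.5)&(I[...,1]>I[...,2]*1.5)&(W[...,2]>.14)&(W[...,2]<.16)
w=(W[...,2]>.158)&(W[...,2]<.175)
for m in(g,w):
    q=W[m];print(len(q),q.mean(0).round(4),*rect(q[:,:2])) if len(q)>10 else print(len(q))
E
```

```text
t 3.925 pos [0.4983 0.2267 0.2225] yaw_y 92.57 tilt z [ 2.e-04  3.e-04 -1.e+00] F [-0.1  0.6 -0.2] open 0.704
units now [0.053 0.014 4.142]
rot units [ 0.002  0.001 -0.013] units if rotated first [0.052 0.015 4.142]
red_carrier_handle 0.57 [167.8, 209.8] [0.4998 0.118  0.15  ]
801 [0.4934 0.2254 0.1487] [494.5 225.3] [29.4 12.7] long-axis yaw 2.65
1306 [0.4987 0.1183 0.1649] [500. 117.] [40.1 12.6] long-axis yaw 1.85
```

View pics/w1.png

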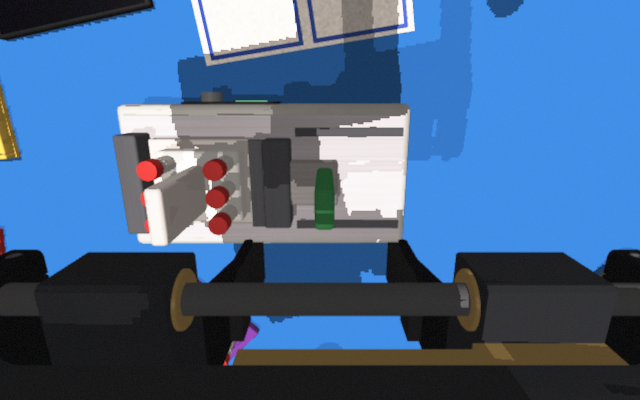

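The wrist view shows the paddle at (324,198) and the handle top at about (160,215). Its measurements agree with the other cameras to within 3 mm, so I'll descend and grip the paddle.

send_rows(moves=[[0.1,0,0.8,0,0,0,-0.4],[0,0,0.8,0,0,0,-0.4],[0,0,0.8,0,0,0,-0.4],[0,0,0.8,0,0,0,-0.4],[0,0,0.6,0,0,0,-0.4],[0,0,0.35,0,0,0,-0.4],[0,0,0,0,0,0,-0.4],[0,0,0,0,0,0,0.4],[0,0,0,0,0,0,1],[0,0,0,0,0,0,1],[0,0,0,0,0,0,1],[0,0,0,0,0,0,1]])

```text
time_s: 5.58
position: [0.4951, 0.2271, 0.1189]
tcp_rot: [[-0.999, -0.047, 0.0], [-0.047, 0.999, 0.0], [-0.0, 0.0, -1.0]]
force: [0.0, -0.8, -0.1]
opening: 0.216
```

send_rows(moves=[[0,0,0,0,0,0,1],[0,0,0,0,0,0,1],[0,0,0,0,0,0,1]])

```text
time_s: 5.95
position: [0.4951, 0.2267, 0.1188]
tcp_rot: [[-0.999, -0.047, -0.0], [-0.047, 0.999, -0.001], [0.0, -0.001, -1.0]]
force: [0.2, -3.3, 1.5]
opening: 0.159
```

send_rows(moves=[[0,0.2,0,0,0,0,1],[0,0.2,0,0,0,0,1],[0,0.2,0,0,0,0,1],[0,0.2,0,0,0,0,1],[0,0.2,0,0,0,0,1],[0,0.2,0,0,0,0,1],[0,0.2,0,0,0,0,1],[0,0.2,0,0,0,0,1],[0,0,0,0,0,0,1]])

```text
time_s: 7.08
position: [0.4932, 0.2681, 0.1189]
tcp_rot: [[-0.999, -0.047, 0.0], [-0.047, 0.999, 0.001], [-0.0, 0.001, -1.0]]
force: [0.5, -1.6, 2.2]
opening: 0.157
```

send_rows(moves=[[0,0.06,0,0,0,0,1],[0,0.04,0,0,0,0,1],[0,0,0,0,0,0,1]])

```text
time_s: 7.45
position: [0.4931, 0.2685, 0.1188]
tcp_rot: [[-0.999, -0.047, -0.0], [-0.047, 0.999, -0.002], [0.0, -0.002, -1.0]]
force: [0.4, -7.9, 2.4]
opening: 0.155
```

send_rows(moves=[[0,0.04,0,0,0,0,1],[0,0.04,0,0,0,0,1],[0,0,0,0,0,0,1]])

```text
time_s: 7.82
position: [0.4931, 0.2685, 0.1188]
tcp_rot: [[-0.999, -0.048, -0.001], [-0.048, 0.999, -0.005], [0.001, -0.005, -1.0]]
force: [1.0, -13.1, 3.7]
opening: 0.162
```

send_rows(moves=[[0,-0.08,0,0,0,0,1],[0,-0.05,0,0,0,0,0.5],[0,0,0,0,0,0,-0.4],[0,0,0,0,0,0,-0.4],[0,0,0,0,0,0,-0.4],[0,0,0,0,0,0,-0.4],[0,0,-0.8,0,0,0,-0.4],[0,0,-0.8,0,0,0,-0.4],[0,0,-0.8,0,0,0,-0.4],[0,0,-0.8,0,0,0,-0.4],[0,0,0,0,0,0,-0.4]])

```text
time_s: 9.2
position: [0.4942, 0.2688, 0.2003]
tcp_rot: [[-0.999, -0.047, 0.004], [-0.047, 0.999, 0.001], [-0.004, 0.001, -1.0]]
force: [-0.7, -0.2, -0.5]
opening: 0.704
```

```bash
python3 go.py .5015 .118 .20 92.7
cat > look.py <<'E'
from h import *
from m import rect
import sys
c0=vision.capture('scene');save(c0,sys.argv[1]+'_s')
for n in('side','wrist','scene'):
    st=status.read_state();c=c0 if n=='scene' else vision.capture(n);save(c,sys.argv[1]+'_'+n);P=campose(c,st);W=cloud(c,P);I=c['img'].astype(int)
    B=(W[...,0]>.40)&(W[...,0]<.6)&(W[...,1]>.0)&(W[...,1]<.35)
    g=B&(I[...,1]>I[...,0]*1.5)&(I[...,1]>I[...,2]*1.5)&(W[...,2]>.143)&(W[...,2]<.156)
    w=B&(W[...,2]>.16)&(W[...,2]<.172)&(abs(I[...,0]-I[...,2])<40)&(I[...,0]>60)
    for k,m in(('paddle',g),('handle',w)):
        q=W[m]
        if len(q)>10: print(n,k,len(q),q.mean(0).round(4),*rect(q[:,:2]))
E
python3 look.py a
```

```text
t 9.2 pos [0.4942 0.2688 0.2003] yaw_y 92.69 tilt z [ 0.0038  0.0013 -1.    ] F [-0.7 -0.2 -0.5] open 0.704
units now [-7.000e-03 -6.039e+00  4.000e-03]
rot units [ 0.006  0.022 -0.001] units if rotated first [-6.000e-03 -6.039e+00  1.000e-02]
side paddle 208 [0.4925 0.2731 0.148 ] [493.3 271.5] [13.8 28.9] long-axis yaw 179.88
side handle 140 [0.4973 0.121  0.1645] [497.7 118.9] [32.5 13.1] long-axis yaw 0.41
wrist paddle 920 [0.4914 0.2678 0.1489] [492.2 267.7] [29.2 12.8] long-axis yaw 2.91
wrist handle 1478 [0.4972 0.1182 0.1651] [499.6 117.2] [39.1 13. ] long-axis yaw 3.21
scene paddle 64 [0.4978 0.2678 0.1472] [495.  268.3] [31.9 12.8] long-axis yaw 0.32
scene handle 75 [0.505  0.1173 0.1643] [502.4 117.5] [39.3 10.8] long-axis yaw 2.87
```

send_rows(moves=[[0,-0.9,0,0,0,0,-0.4],[0,-0.9,0,0,0,0,-0.4],[0,-0.9,0,0,0,0,-0.4],[0,-0.9,0,0,0,0,-0.4],[0,-0.9,0,0,0,0,-0.4],[0,-0.9,0,0,0,0,-0.4],[0,-0.6,0,0,0,0,-0.4],[0,0,0,0,0,0,-0.4],[0,0,0,0,0,0,-0.4]])

```text
time_s: 10.48
position: [0.5, 0.119, 0.1986]
tcp_rot: [[-0.999, -0.047, -0.0], [-0.047, 0.999, 0.0], [0.0, 0.0, -1.0]]
force: [0.4, 0.0, -0.9]
opening: 0.699
```

```bash
python3 go.py .501 .118 .131 92.7;python3 look.py b | grep wrist
```

```text
t 10.475 pos [0.5    0.119  0.1986] yaw_y 92.69 tilt z [-5.e-04  4.e-04 -1.e+00] F [ 0.4  0.  -0.9] open 0.699
units now [-0.038 -0.042  2.702]
rot units [ 0.002 -0.003 -0.001] units if rotated first [-0.037 -0.041  2.702]
wrist paddle 1107 [0.4919 0.2657 0.1483] [492.5 266.9] [29.4 13.6] long-axis yaw 2.74
wrist handle 1307 [0.4985 0.1164 0.1658] [499.8 116.3] [39.9 12. ] long-axis yaw 2.98
```

View pics/b_side.png

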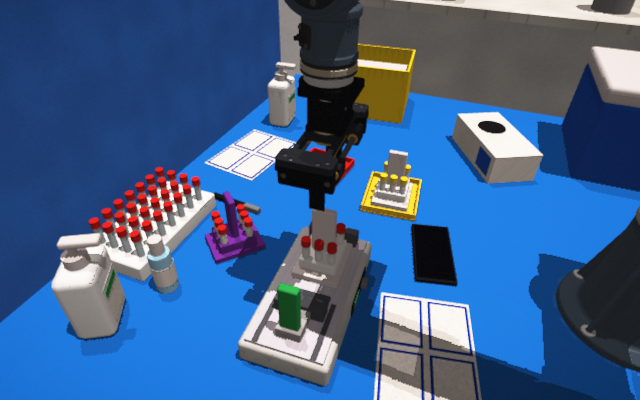

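View pics/b_wrist.png

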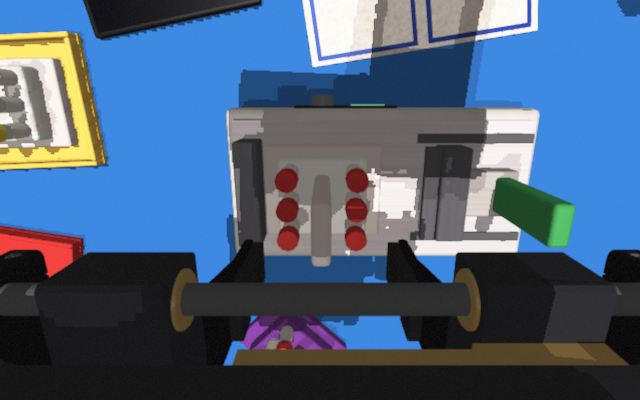

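The jaw is open, with the paddle at (287,305) in the side view. The handle sits between the fingers at (322,220) in the wrist view. I'll descend and grip it.

send_rows(moves=[[0,-0.06,0.6,0,0,0,-0.4],[0,0,0.7,0,0,0,-0.4],[0,0,0.7,0,0,0,-0.2],[0,0,0.5,0,0,0,0],[0,0,0.2,0,0,0,0.2],[0,0,0,0,0,0,0.4],[0,0,0,0,0,0,1],[0,0,0,0,0,0,1],[0,0,0,0,0,0,1],[0,0,0,0,0,0,1],[0,0,0,0,0,0,1]])

```text
time_s: 12.0
position: [0.5005, 0.1169, 0.1317]
tcp_rot: [[-0.999, -0.047, 0.001], [-0.047, 0.999, -0.0], [-0.001, -0.0, -1.0]]
force: [-0.1, -1.4, 2.9]
opening: 0.133
```

send_rows(moves=[[0,0,-0.1,0,0,0,1],[0,0,-0.2,0,0,0,1],[0,0,-0.3,0,0,0,1],[0,0,-0.4,0,0,0,1],[0,0,-0.5,0,0,0,1],[0,0,-0.5,0,0,0,1],[0,0,-0.5,0,0,0,1],[0,0,-0.4,0,0,0,1],[0,0,-0.3,0,0,0,1],[0,0,0,0,0,0,1]])

```text
time_s: 13.25
position: [0.5006, 0.117, 0.2119]
tcp_rot: [[-0.999, -0.047, 0.001], [-0.047, 0.999, 0.0], [-0.001, -0.0, -1.0]]
force: [0.1, -0.3, -2.9]
opening: 0.134
```

```bash
python3 go.py .632 -.2145 .211 82.5;python3 look.py c |grep -v handle
python3 - <<'E'
from h import *
E
```

```text
t 13.25 pos [0.5006 0.117  0.2119] yaw_y 92.69 tilt z [ 0.0013  0.     -1.    ] F [ 0.1 -0.3 -2.9] open 0.134
units now [ -4.63  -13.494   0.042]
rot units [0.    0.007 1.019] units if rotated first [ -6.943 -12.462   0.036]
side paddle 223 [0.4936 0.2727 0.1481] [494.5 271.2] [30.3 13.9] long-axis yaw 2.42
wrist paddle 992 [0.4919 0.2658 0.1483] [492.5 267. ] [29.6 13.6] long-axis yaw 4.51
scene paddle 70 [0.4986 0.2678 0.1473] [495.3 267.8] [30.7 12.8] long-axis yaw 2.68
```

View pics/c_side.png

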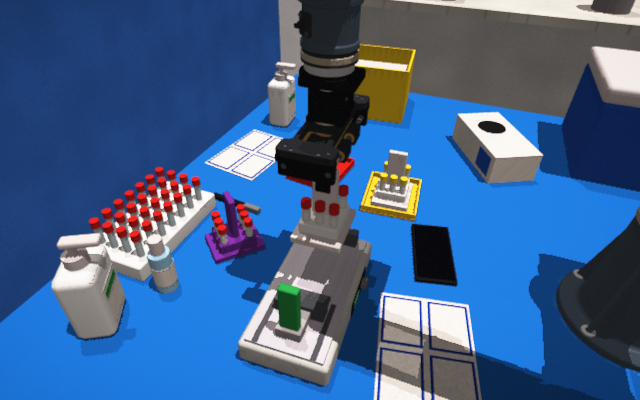

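View pics/c_wrist.png

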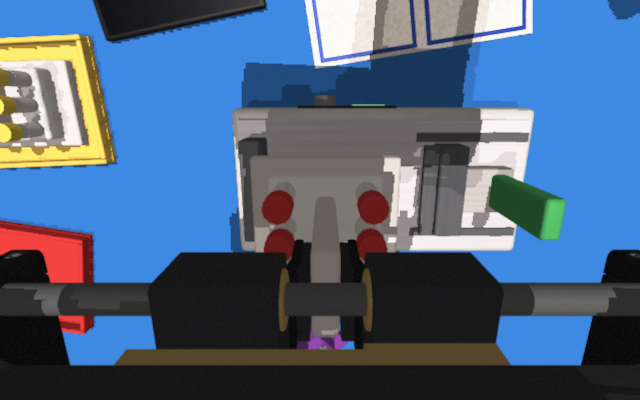

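The carrier is lifted clear and upright: caps at (320,207) in the side view, and the jaw is still open. Next I'll turn and carry it to the red tray.

send_rows(moves=[[0,0,0,0,0,0.34,1],[0,0,0,0,0,0.34,1],[0,0,0,0,0,0.34,1],[-0.15,-0.3,0,0,0,0,1],[-0.3,-0.6,0,0,0,0,1],[-0.5,-0.8,0,0,0,0,1],[-0.5,-0.9,0,0,0,0,1],[-0.5,-0.9,0,0,0,0,1],[-0.5,-0.9,0,0,0,0,1],[-0.5,-0.9,0,0,0,0,1],[-0.5,-0.9,0,0,0,0,1],[-0.5,-0.9,0,0,0,0,1]])

```text
time_s: 14.9
position: [0.5753, -0.074, 0.2111]
tcp_rot: [[-0.991, 0.131, -0.0], [0.131, 0.991, -0.0], [0.0, -0.0, -1.0]]
force: [0.4, -0.3, -3.2]
opening: 0.132
```

send_rows(moves=[[-0.5,-0.9,0,0,0,0,1],[-0.5,-0.9,0,0,0,0,1],[-0.5,-0.9,0,0,0,0,1],[-0.5,-0.9,0,0,0,0,1],[-0.4,-0.7,0,0,0,0,1],[-0.3,-0.5,0,0,0,0,1],[-0.2,-0.3,0,0,0,0,1],[-0.1,-0.15,0,0,0,0,1],[0,0,0,0,0,0,1],[0,0,0,0,0,0,1]])

```text
time_s: 16.15
position: [0.6318, -0.2111, 0.2113]
tcp_rot: [[-0.991, 0.13, -0.001], [0.13, 0.991, 0.0], [0.001, 0.0, -1.0]]
force: [-0.7, 0.6, -2.3]
opening: 0.132
```

```bash
python3 go.py .632 -.2145 .211 82.5;python3 - <<'E'
from h import *
from m import rect
for n in('scene','side','wrist'):
    st=status.read_state();c=vision.capture(n);save(c,'d_'+n);P=campose(c,st);W=cloud(c,P);I=c['img'].astype(int)
    B=(W[...,0]>.5)&(W[...,0]<.8)&(W[...,1]>-.35)&(W[...,1]<-.08)
    m=B&(I[...,0]>110)&(I[...,1]<70)&(I[...,2]<70)&(W[...,2]<.03)
    q=W[m]
    if len(q)>20: print(n,'tray',len(q),*rect(q[:,:2]))
    m=B&(W[...,2]>.082)&(W[...,2]<.105)
    q=W[m]
    if len(q)>20: print(n,'foot',len(q),np.percentile(q[:,2],[1,50,99]).round(3),*rect(q[:,:2]))
E
```

```text
t 16.15 pos [ 0.6318 -0.2111  0.2113] yaw_y 82.52 tilt z [-5.e-04  5.e-04 -1.e+00] F [-0.7  0.6 -2.3] open 0.132
units now [-0.024 -0.136  0.011]
rot units [ 0.002 -0.003  0.002] units if rotated first [-0.024 -0.136  0.011]
scene tray 1615 [ 632.6 -217. ] [139.8 120.7] long-axis yaw 83.53
side tray 1114 [ 639.2 -219.7] [150.8 136.8] long-axis yaw 83.15
wrist tray 1799 [ 590.7 -211.5] [136.   38.3] long-axis yaw 82.61
```

View pics/d_scene.png

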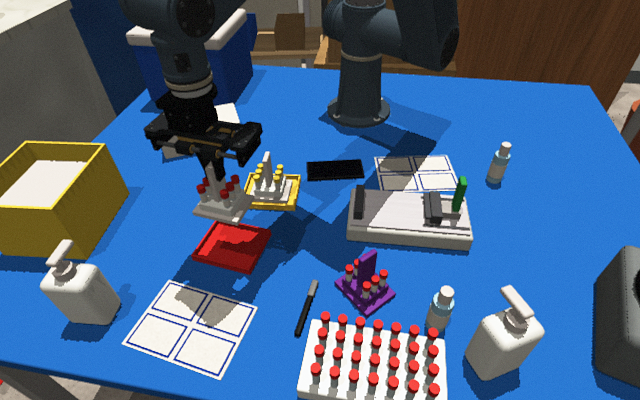

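View pics/d_wrist.png

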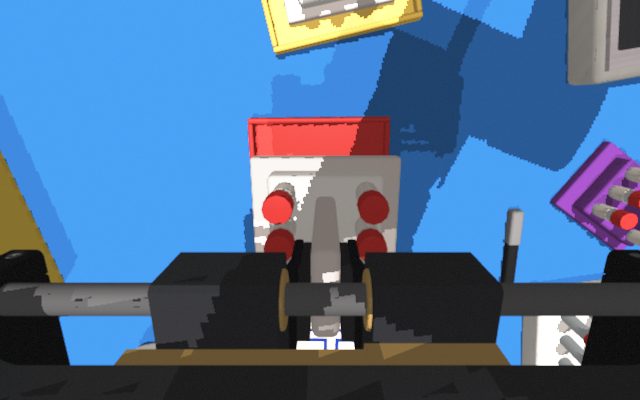

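send_rows(moves=[[0,-0.17,0.2,0,0,0,1],[0,0,0.4,0,0,0,1],[0,0,0.6,0,0,0,1],[0,0,0.6,0,0,0,1],[0,0,0.6,0,0,0,1],[0,0,0.6,0,0,0,1],[0,0,0.6,0,0,0,1],[0,0,0.5,0,0,0,1],[0,0,0.3,0,0,0,1],[0,0,0.2,0,0,0,1],[0,0,0.1,0,0,0,1],[0,0,0,0,0,0,1]])

```text
time_s: 17.8
position: [0.6317, -0.2161, 0.094]
tcp_rot: [[-0.991, 0.131, 0.0], [0.131, 0.991, -0.0], [-0.0, -0.0, -1.0]]
force: [-0.7, -0.4, -2.1]
opening: 0.135
```

```bash
python3 go.py .632 -.2155 .0863 82.6;python3 - <<'E'
from h import *
for n in('scene','wrist'):
    c=vision.capture(n);save(c,'e_'+n)
E
```

```text
t 17.8 pos [ 0.6317 -0.2161  0.094 ] yaw_y 82.49 tilt z [ 3.e-04 -2.e-04 -1.e+00] F [-0.7 -0.4 -2.1] open 0.135
units now [-0.008  0.024  0.307]
rot units [-0.001  0.002 -0.011] units if rotated first [-0.008  0.024  0.307]
```

View pics/e_wrist.png

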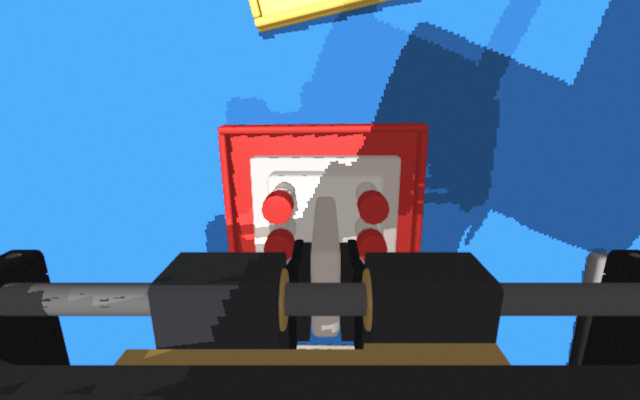

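View pics/e_scene.png

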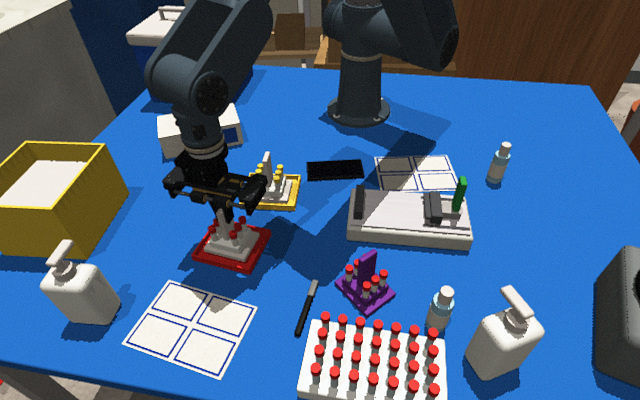

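In the wrist view the foot (250–400 px) sits centred and square inside the tray walls (225–425 px). I'll lower it gently the rest of the way.

send_rows(moves=[[0,0,0.08,0,0,0,1],[0,0,0.06,0,0,0,1],[0,0,0.05,0,0,0,1],[0,0,0.04,0,0,0,1],[0,0,0.03,0,0,0,1],[0,0,0,0,0,0,1]])

```text
time_s: 18.65
position: [0.6315, -0.216, 0.0872]
tcp_rot: [[-0.991, 0.131, -0.0], [0.131, 0.991, 0.0], [0.0, 0.0, -1.0]]
force: [0.5, 0.3, -2.5]
opening: 0.139
```

send_rows(moves=[[0,0,0.03,0,0,0,1],[0,0,0.02,0,0,0,1],[0,0,0,0,0,0,1]])

```text
time_s: 19.02
position: [0.6316, -0.2161, 0.0867]
tcp_rot: [[-0.991, 0.131, 0.0], [0.131, 0.991, -0.0], [-0.0, -0.0, -1.0]]
force: [-1.4, 0.5, 2.2]
opening: 0.13
```

It has touched down: the vertical force went from −2.5 to +2.2 N. I'll release and retreat upward.

send_rows(moves=[[0,0,0,0,0,0,0.7],[0,0,0,0,0,0,0.4],[0,0,0,0,0,0,0.2],[0,0,0,0,0,0,0.1],[0,0,0,0,0,0,0],[0,0,0,0,0,0,0]])

```text
time_s: 19.77
position: [0.6316, -0.2161, 0.086]
tcp_rot: [[-0.991, 0.131, 0.0], [0.131, 0.991, -0.0], [-0.0, -0.0, -1.0]]
force: [-0.0, -0.1, -0.1]
opening: 0.489
```

send_rows(moves=[[0,0,-0.3,0,0,0,0],[0,0,-0.6,0,0,0,0],[0,0,-0.8,0,0,0,0],[0,0,-0.8,0,0,0,0],[0,0,-0.8,0,0,0,0],[0,0,-0.8,0,0,0,0],[0,0,-0.8,0,0,0,0],[0,0,-0.8,0,0,0,0],[0,0,0,0,0,0,0]])

```text
time_s: 20.9
position: [0.6329, -0.2167, 0.2318]
tcp_rot: [[-0.991, 0.131, 0.005], [0.131, 0.991, -0.003], [-0.006, -0.002, -1.0]]
force: [0.9, -0.2, -0.3]
opening: 0.497
```

```bash
python3 go.py .632 -.2155 .25 82.6;python3 look.py f;python3 - <<'E'
from h import *
from m import rect
for n in('scene','side','wrist'):
    st=status.read_state();c=vision.capture(n);save(c,'g_'+n);P=campose(c,st);W=cloud(c,P)
    for nm,cx,cy in(('red',.632,-.2155),('yel',.444,-.177)):
        B=(abs(W[...,0]-cx)<.07)&(abs(W[...,1]-cy)<.08)
        for k,lo,hi in(('handle',.105,.13),('foot',.008,.022)):
            I=c['img'].astype(int)
            m=B&(W[...,2]>lo)&(W[...,2]<hi)&(I.max(-1)-I.min(-1)<45)&(I.max(-1)>70)
            q=W[m]
            if len(q)>20: print(n,nm,k,len(q),'ztop',np.percentile(q[:,2],[50,98]).round(4),*rect(q[:,:2]))
E
```

```text
t 20.9 pos [ 0.6329 -0.2167  0.2318] yaw_y 82.49 tilt z [ 0.0054 -0.0029 -1.    ] F [ 0.9 -0.2 -0.3] open 0.497
units now [ 0.039  0.04  -0.728]
rot units [-0.012  0.033 -0.011] units if rotated first [ 0.043  0.042 -0.728]
side paddle 220 [0.4936 0.2727 0.1481] [494.6 271.3] [30.2 14. ] long-axis yaw 1.59
scene paddle 68 [0.4984 0.2678 0.1471] [496.  268.1] [30.4 13. ] long-axis yaw 5.63
scene red handle 139 ztop [0.1173 0.1215] [ 633.3 -213.7] [11.2 39.5] long-axis yaw 166.97
scene red foot 504 ztop [0.0149 0.0208] [ 625.8 -213.9] [100.1  96.4] long-axis yaw 82.18
scene yel handle 84 ztop [0.1183 0.1215] [ 443.  -177.4] [41.5 11.3] long-axis yaw 2.81
scene yel foot 377 ztop [0.0147 0.021 ] [ 443.9 -189.9] [100.6 129.6] long-axis yaw 102.97
side red handle 121 ztop [0.1156 0.1214] [ 631.5 -211.1] [12.7 38. ] long-axis yaw 174.96
side red foot 363 ztop [0.0151 0.0212] [ 642.5 -205.2] [118.3 100.6] long-axis yaw 83.45
side yel handle 156 ztop [0.1152 0.1212] [ 443.6 -175. ] [38.6 14.4] long-axis yaw 4.79
side yel foot 424 ztop [0.0151 0.0211] [ 433.3 -171.5] [100.1 127.8] long-axis yaw 94.92
wrist red handle 750 ztop [0.121  0.1226] [ 630.6 -216. ] [11.2 39.1] long-axis yaw 172.51
wrist red foot 2305 ztop [0.0163 0.0201] [ 630.8 -206.4] [119.5 116.4] long-axis yaw 83.36
wrist yel foot 1460 ztop [0.0161 0.0199] [ 480.8 -167.1] [125.5  23. ] long-axis yaw 82.63
```

View pics/g_wrist.png

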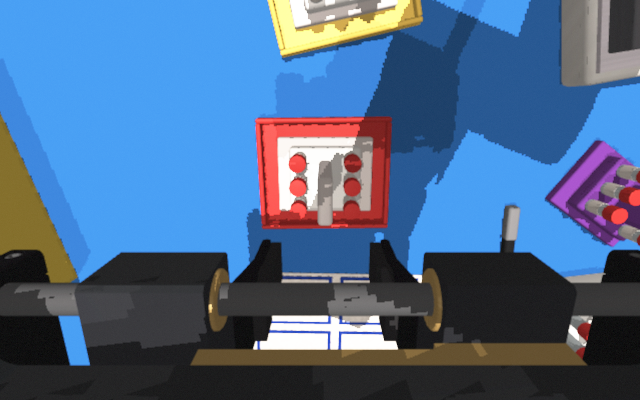

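View pics/g_side.png

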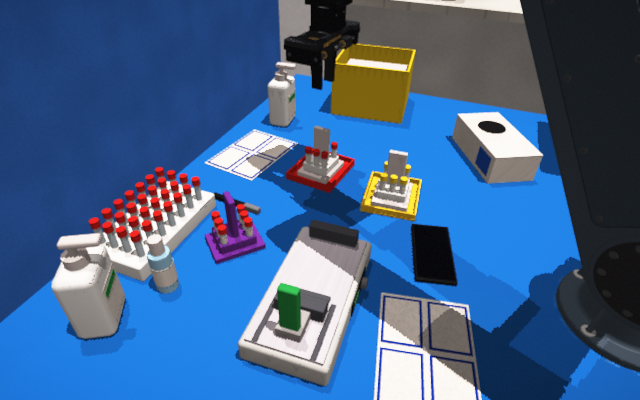

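The red carrier stands square and flat in the red tray. The jaw is open, the yellow carrier hasn't moved, and the gripper is clear, so I'll hand in.

```bash
python3 -c "
from rig import bot;print(bot.hand_in())"
```

```text
the job is handed in; nothing more can be done
None
```

I slid the jaw open by its green paddle, lifted the red-capped carrier out by its handle, set it down in the red tray and let go. I then handed the job in at about 21 s of the 51 s allowed.

- **Jaw:** I pulled the paddle until it stopped moving under 13 N, against about 4 N of friction. After release, the paddle measured about 150.5 mm from the seat's centre against about 152 mm for fully open, within the 2–3 mm camera accuracy. It had not moved in the final pictures.
- **Red carrier:**
  - **Position:** it touched down with about 5 N of force change. It stands upright, and its handle measured within about 3 mm of the tray centre.
  - **Squareness and seating:** two cameras put the handle within about 2.5° of square with the tray. The scene camera's fit read 5.5° off, but it used few pixels, and its reading of the carrier's foot agreed with the tray. The top of the handle reads about 122 mm, as it should when flat on the floor.
- **Yellow carrier:** it is within about 2 mm of where it started.
- **Disagreement between cameras:** positions differed by up to about 5 mm from one camera to another, mainly along y. The wrist picture confirmed the carrier sits inside the tray walls.

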